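# Stand the round lacquer brush in its jar

### The arm

A 7-joint arm with a two-finger parallel gripper is mounted at the origin on the work surface. World frame = base frame: x ahead of the robot, y to its left, z up, the work surface at z = 0. Lengths are in mm, angles in rad, forces in N, time in s.
With the tool pointing down it reaches from about 350 to 900 mm from the base axis. Payload 8.1 kg.
Tool frame: the origin (TCP) lies at the very end of the fingers, on their centre line; the grasp point (between the pads) lies 19 mm behind it; z points along the fingers, y is the line along which they close (so a half turn about z gives the same grasp; the last joint's range is limited). The gripper opens to 92 mm and grips with 3 to 60 N. Pads are 19 mm wide; open, the fingers measure 130 mm over their backs; the gripper's body (75 mm by 190 mm) begins 47 mm behind the grasp point.
Start: joints at [-1.314, 0.434, 0.025, 1.573, -0.012, 1.134, -0.075], TCP at [220.082, 584.983, 226.742] pointing down, gripper open.
Joint ranges: [-2.62, 2.62], [-0.44, 2.09], [-1.27, 1.32], [0.08, 2.57], [-1.32, 4.46], [0.12, 2], [-2.74, 2.74]. Speed limits (rad/s): [2.22, 2.22, 3.01, 3.01, 3.14, 3.14, 3.14].

### API

Orientations are given as a unit quaternion [x, y, z, w].
In Python, from station import robot gives the robot as it stands.
- The arm moves only by the tool step_arm, never from a script. Its argument "motion" is a list of rows, each a list of 3 entries, a list of its own where there are three numbers: the opening, from 0 (shut) to 1 (fully open), then the shift along the world's x, y, z each as a share of 0.4 m, from -1 to 1, then the turn, a rotation vector about the world's x, y, z each as a share of 120 degrees, from -1 to 1. A call has 1 to 20 rows; each row shifts and turns the commanded pose from where the row before left it; what a row does not reach is not made up. A row lasts 1/12 s, in which the tool goes at most 41.7 mm and 7.16 degrees, less where a joint would pass 70% of its speed; a pose out of reach is approached as far as the arm can. A call with a number of a shift or a turn outside -1 to 1 is refused whole. A call with a gripper value outside its range is refused whole. The fingers move at their own pace and stop on an object; "force" is the grip in N (left out, the last holds). Time passes only in rows, so rows that do not move let the fingers close. It gives the time, the measured TCP pose, the force, the opening and the grip force at its end, in the units of the state.
- robot.get_state(): the state, without advancing time (a new reading comes with each control period).
- robot.read_camera(name): name is "side" or "top"; returns a dict with "pixels" (480x640x3 uint8, blue, green, red), "vfov" (degrees; the focal length in pixels is half the picture's height over the tangent of half this angle, whatever the lens; pixels are square), "cx", "cy" (the principal point, pixels), "world_from_camera" (4x4, takes a point from camera to world coordinates). Camera axes: x right, y down, z forward; pixel columns grow to the right and rows downward; lengths in mm; the calibration is good to about 2 mm. A picture is of the moment at which its call begins. There is no depth.
- robot.close_job(): hands the job in; it is judged then, once.
The state is a dict: "clock": time; "qpos": joint angles; "joint_velocities": joint speeds; "joint_efforts": joint torques, N m; "eef_pos": TCP position; "ee_rot": TCP orientation; "contact_force": force on the tool from outside, world axes, zero at the start; "ft_torque": the same for the moment, N m; "gripper_width": finger opening in mm; "finger_force": force on a finger pad.
Only numpy, scipy, OpenCV 4.12 (cv2) and the standard library are available. Lean on these libraries where they do the work, as an engineer would, in place of code of your own. Each camera call takes 0.05 s, during which the arm holds its last target. There are 200 camera calls.

### The job

Take the round brush from the sloped wooden rest and stand it in the tall straight stoneware jar, hair up, lowering it down to the bottom of the jar instead of dropping it in. Leave the flat brush and the wooden spatula lying in the rest, and leave the jar standing.

Things in the scene. Friction and masses are not known exactly. Their poses are not given: they have to be found in the camera images.
- brush_mid (a point): Round brush 200 mm long, 60 g: round wooden handle 16 mm thick, aluminium ferrule 18 mm thick at 142-176 mm from the foot, black hair tuft on top. Point: centre of its length; z axis runs foot to hair. It leans in a fixed wooden rest 40 degrees from vertical, hair up towards the robot, on a cross bar 95 mm from the foot, with a 25 mm high stop strip beyond the foot; draw it out along its axis.
- jar: Tall straight white stoneware jar with a blue line near its foot, 110 mm high, 62 mm outer and 52 mm inner diameter, inner floor 6 mm above its underside, 500 g, loose on the table, empty. Origin: centre of its underside, z up. The wide low white bowl (130 mm across) near it is not the place for the brush.
- flat_brush_mid (a point): Bystander: flat brush in the same rest, 200 mm long, square wooden handle 16 mm thick, flat head 46 mm wide and 12 mm thick over the top 70 mm, ending in black hair. Point: centre of its length; z axis runs foot to hair. The three tools lie side by side, 95 mm apart between centres, in any order.
- spatula_mid (a point): Bystander: wooden spatula in the same rest, 200 mm long, square wooden handle 16 mm thick, flat blade 36 mm wide and 6 mm thick over the top 80 mm. Point: centre of its length; z axis runs foot to blade.

How it is judged (in metres and radians):
On the way:
1. the brush, still held, is lowered hair up into the jar until its foot is within about 35 mm of the jar's floor (z of brush_mid in the frame of jar below 0.141 m and horizontal distance between brush_mid and jar below 0.04 m and angle between brush_mid's own z axis and vertical below 0.44 rad and contact force between the fingers and brush above 0.5 N), for 0.1 s.
At the end, for the whole second after the job is handed in: The brush stands at rest in the upright jar, hair up, foot on the jar's floor (within about 14 mm), leaning no more than 25 degrees, its centre within 40 mm of the jar's axis; the jar is upright within 6 degrees; the flat brush and the spatula are within 30 mm of where they started (z of brush_mid in the frame of jar between 0.08 and 0.12 m and horizontal distance between brush_mid and jar below 0.04 m and angle between brush_mid's own z axis and vertical below 0.44 rad and linear speed of brush below 0.03 m/s and angle between jar's own z axis and vertical below 0.1 rad and distance of each of flat_brush_mid, spatula_mid from where it was at the start of the episode below 0.03 m); the robot touches nothing.
It fails at once if the flat brush or the spatula is moved out of its place in the rest (more than 30 mm) (distance of any of flat_brush_mid, spatula_mid from where it was at the start of the episode above 0.03 m).
It fails at once if the jar is knocked over (angle between jar's own z axis and vertical above 0.6 rad).
It also fails if it takes over 38 s, if anything falls off the work surface, if the arm or the gripper's body presses on something with over 40 N, if the wrist force passes 120 N, or if a joint passes its speed limit or range.

## Working session

There is one attempt and no reset: what is moved stays moved. The work goes in short steps, Python scripts to look and compute and a tool call to move; the robot and the scene stay as the last step left them, time stands still between calls to the robot, and variables do not carry over. Pictures are saved under pics/ and viewed, at most 10 in all, crops included, and the job is handed in when it is done.

Besides the shell and the picture viewer there is one more tool, called after ">>>" as name(argument=value, ...), one argument or row to a line, values as JSON. step_arm: Moves the arm, as the interface text tells. Its arguments: {"type":"object","properties":{"motion":{"type":"array"},"force":{"type":"number"}},"required":["motion"]}

```bash
mkdir -p pics; cat > h.py <<'E'
import numpy as np,cv2
from station import robot
def shot(n,f):
    c=robot.read_camera(n); cv2.imwrite(f'pics/{f}.png',c['pixels'])
    np.savez(f'pics/{f}.npz',**c); return c
def load(f): return dict(np.load(f'pics/{f}.npz'))
def ray(c,u,v):
    fl=240/np.tan(np.radians(float(c['vfov']))/2); T=c['world_from_camera']
    d=T[:3,:3]@np.array([(u-c['cx'])/fl,(v-c['cy'])/fl,1]); return T[:3,3],d/np.linalg.norm(d)
def plane(c,u,v,z):
    o,d=ray(c,u,v); return o+d*(z-o[2])/d[2]
def proj(c,p):
    fl=240/np.tan(np.radians(float(c['vfov']))/2); T=c['world_from_camera']
    q=T[:3,:3].T@(np.array(p)-T[:3,3]); return q[:2]/q[2]*fl+[float(c['cx']),float(c['cy'])]
def tri(c1,p1,c2,p2):
    o1,d1=ray(c1,*p1);o2,d2=ray(c2,*p2)
    s=np.linalg.lstsq(np.c_[d1,-d2],o2-o1,rcond=None)[0]
    a=o1+s[0]*d1;b=o2+s[1]*d2; return (a+b)/2,np.linalg.norm(a-b)
E
python3 - <<'E'
from h import *
for n in('top','side'):
    c=shot(n,n+'0'); print(c['vfov'],c['cx'],c['cy'],c['world_from_camera'].round(3))
print(robot.get_state())
E
```

```text
47.28429904826304 323.67324146463807 238.08367706825388 [[-0.00000e+00 -9.83000e-01  1.82000e-01  3.87042e+02]
 [-1.00000e+00 -2.00000e-03 -1.60000e-02  2.81580e+01]
 [ 1.60000e-02 -1.82000e-01 -9.83000e-01  9.54280e+02]
 [ 0.00000e+00  0.00000e+00  0.00000e+00  1.00000e+00]]
53.82263071856891 316.8793714848951 235.42334622018672 [[ 9.54000e-01 -1.88000e-01  2.32000e-01  3.71502e+02]
 [-2.98000e-01 -6.17000e-01  7.28000e-01 -5.44664e+02]
 [ 6.00000e-03 -7.64000e-01 -6.45000e-01  5.90128e+02]
 [ 0.00000e+00  0.00000e+00  0.00000e+00  1.00000e+00]]
{'clock': 0.1, 'qpos': array([-1.31357322,  0.43513437,  0.0249972 ,  1.57399016, -0.01159717,
        1.13401504, -0.07510628]), 'joint_velocities': array([ 4.81778127e-04, -8.48211650e-04,  2.05589960e-03, -2.46847588e-03,
        6.83813438e-04,  4.82356818e-05,  7.41051687e-04]), 'joint_efforts': array([ 4.02811304e-03, -6.69125748e+01,  9.88438390e-01, -3.15144897e+01,
       -6.05388824e-02,  3.74601013e-02,  2.95298651e-05]), 'eef_pos': array([219.97073731, 584.52448181, 226.04166376]), 'ee_rot': array([ 1.78989607e-01,  9.83850715e-01, -6.98711510e-04, -5.60591667e-05]), 'contact_force': array([-0.39217961,  0.29382033, -0.38120977]), 'ft_torque': array([-0.01660525, -0.03234243, -0.01697868]), 'finger_force': 0.0, 'gripper_width': 91.85097557694701}
```

View pics/top0.png

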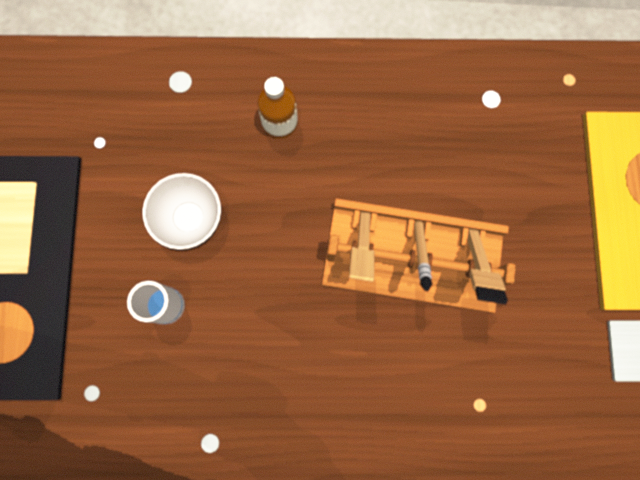

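View pics/side0.png

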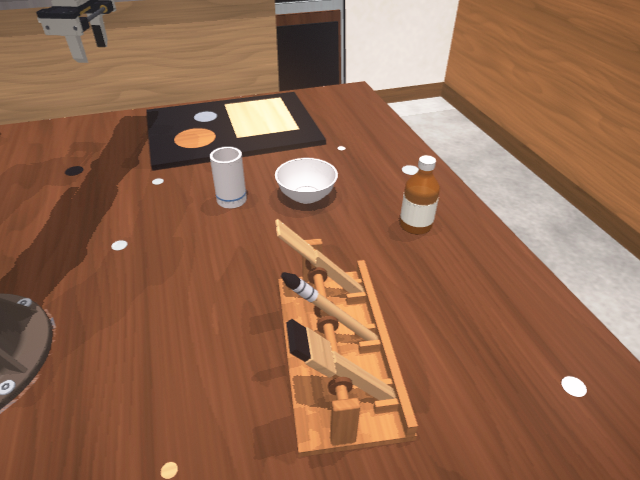

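The round brush is the middle tool: in the top view its hair is at about (427,285) and its foot at (418,222). In the side view those are at (285,278) and (377,340). The jar rim is at about (148,301) in the top view and (227,155) in the side view.

```bash
python3 - <<'E'
import cv2,numpy as np
a=cv2.imread('pics/top0.png')[195:315,320:520]; b=cv2.imread('pics/side0.png')[260:360,270:400]
j=cv2.imread('pics/top0.png')[265:335,115:195]; k=cv2.imread('pics/side0.png')[140:215,200:260]
def s(i,f): return cv2.resize(i,None,fx=f,fy=f,interpolation=cv2.INTER_CUBIC)
o=np.zeros((600,800,3),np.uint8)
def put(i,x,y): o[y:y+i.shape[0],x:x+i.shape[1]]=i
put(s(a,2)[:, :400],0,0); put(s(b,3),405,0); put(s(j,4),0,305); put(s(k,3.5),500,310)
cv2.imwrite('pics/crop0.png',o)
E
python3 - <<'E'
from h import *
for n,(x0,x1,y0,y1) in {'top':(405,440,235,300),'side':(275,330,265,315)}.items():
    p=load(n+'0')['pixels']; hsv=cv2.cvtColor(p,cv2.COLOR_BGR2HSV)[y0:y1,x0:x1]
    g=((hsv[...,1]<75)&(hsv[...,2]>90)).astype(np.uint8); k=((hsv[...,2]<45)).astype(np.uint8)
    for m in(g,k):
        nn,l,st,ce=cv2.connectedComponentsWithStats(m)
        for i in range(1,nn):
            if st[i,4]>8: print(n,'g' if m is g else 'k',st[i,4],ce[i]+[x0,y0],st[i,:4]+[x0,y0,0,0])
E
```

```text
top g 159 [424.3081761  270.20125786] [418 263  13  17]
top k 81 [425.69135802 282.71604938] [422 277   9  13]
side g 304 [306.36184211 290.95394737] [292 278  27  24]
```

View pics/crop0.png

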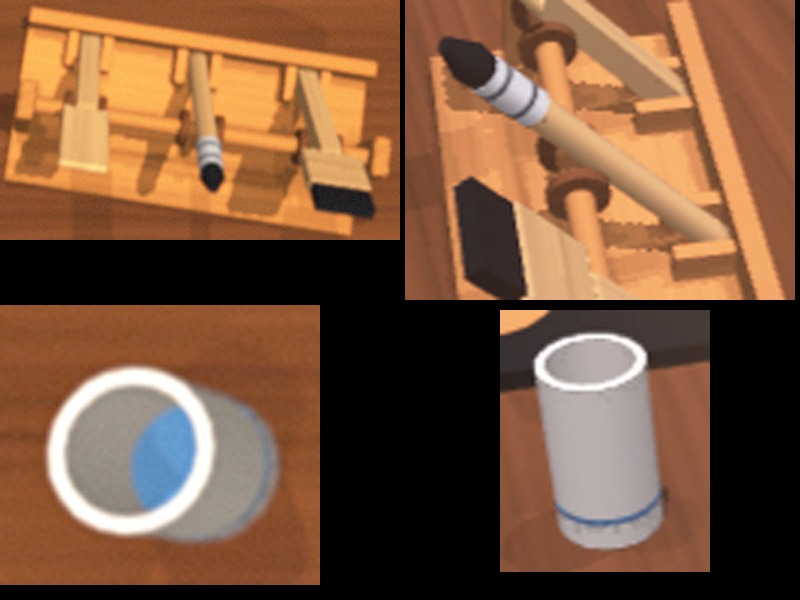

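The crop confirms the middle tool has black hair and an aluminium ferrule, at about (424,270) top and (307,290) side. The jar rim is centred at about (147.7,301.2) top and (226,154.6) side.

```bash
python3 - <<'E'
from h import *
from scipy.spatial.transform import Rotation as R
t,s=load('top0'),load('side0')
P={}
for n,a,b in [('fer',(424.3,270.4),(306.8,290.2)),('tip',(426,290),(284,274.3)),('foot',(419,222),(375.7,337.3)),('jar',(147.7,301.2),(226,154.6))]:
    P[n],e=tri(t,a,s,b); print(n,P[n].round(1),round(e,1))
print('jar plane',plane(t,147.7,301.2,110),plane(s,226,154.6,110))
d=P['tip']-P['foot'];print(np.linalg.norm(d),np.degrees(np.arccos(d[2]/np.linalg.norm(d))),np.degrees(np.arctan2(d[1],d[0])))
# rest edges
for z in(0,10): 
  a,b=plane(t,323,285,z),plane(t,495,311,z); print('edge',a,b,np.degrees(np.arctan2(*(b-a)[1::-1])))
st=robot.get_state(); print(R.from_quat(st['ee_rot']).as_matrix().round(3))
E
```

```text
fer [ 488.7 -136.   137.6] 0.5
tip [ 458.5 -131.2  170.3] 3.8
foot [ 588.8 -153.    22. ] 0.9
jar [445.4 283.1 110.7] 1.9
jar plane [444.49100696 283.35872278 110.        ] [446.49746603 284.31218116 110.        ]
198.62769517040422 41.67813826233384 170.49073906972723
edge [480.28414347  14.22353464   0.        ] [ 435.42153672 -284.45263172    0.        ] -98.54224365492497
edge [479.30705364  14.36955377  10.        ] [ 434.91456693 -281.17675315   10.        ] -98.54224365492497
[[-0.936  0.352 -0.   ]
 [ 0.352  0.936 -0.001]
 [-0.    -0.001 -1.   ]]
```

>>> step_arm(
  motion=[
    [0.55,[0.026,-0.06,0.003],[0,0,0.005]],
    [0.55,[0.026,-0.06,0.003],[0,0,0.005]],
    [0.55,[0.026,-0.06,0.003],[0,0,0.005]],
    [0.55,[0.026,-0.06,0.003],[0,0,0.005]],
    [0.55,[0.026,-0.06,0.003],[0,0,0.005]],
    [0.55,[0.026,-0.06,0.003],[0,0,0.005]],
    [0.55,[0.026,-0.06,0.003],[0,0,0.005]],
    [0.55,[0.026,-0.06,0.003],[0,0,0.005]],
    [0.55,[0.026,-0.06,0.003],[0,0,0.005]],
    [0.55,[0.026,-0.06,0.003],[0,0,0.005]],
    [0.55,[0.026,-0.06,0.003],[0,0,0.005]],
    [0.55,[0.026,-0.06,0.003],[0,0,0.005]],
    [0.55,[0.026,-0.06,0.003],[0,0,0.005]],
    [0.55,[0.026,-0.06,0.003],[0,0,0.005]],
    [0.55,[0.026,-0.06,0.003],[0,0,0.005]],
    [0.55,[0.026,-0.06,0.003],[0,0,0.005]],
    [0.55,[0.026,-0.06,0.003],[0,0,0.005]],
    [0.55,[0.026,-0.06,0.003],[0,0,0.005]],
    [0.55,[0.026,-0.06,0.003],[0,0,0.005]],
    [0.55,[0.026,-0.06,0.003],[0,0,0.005]],
  ],
)

```text
clock: 1.77
eef_pos: [428.1, 103.7, 250.7]
ee_rot: [0.075, 0.997, -0.0, -0.0]
contact_force: [0.2, 0.1, 0.3]
gripper_width: 50.4
finger_force: 0.0
```

>>> step_arm(
  motion=[
    [0.55,[0.015,-0.038,-0.001],[0.0016,0.0103,0]],
    [0.55,[0.015,-0.038,-0.001],[0.0016,0.0103,0]],
    [0.55,[0.015,-0.038,-0.001],[0.0016,0.0103,0]],
    [0.55,[0.015,-0.038,-0.001],[0.0016,0.0103,0]],
    [0.55,[0.015,-0.038,-0.001],[0.0016,0.0103,0]],
    [0.55,[0.015,-0.038,-0.001],[0.0016,0.0103,0]],
    [0.55,[0.015,-0.038,-0.001],[0.0016,0.0103,0]],
    [0.55,[0.015,-0.038,-0.001],[0.0016,0.0103,0]],
    [0.55,[0.015,-0.038,-0.001],[0.0016,0.0103,0]],
    [0.55,[0.015,-0.038,-0.001],[0.0016,0.0103,0]],
    [0.55,[0.015,-0.038,-0.001],[0.0016,0.0103,0]],
    [0.55,[0.015,-0.038,-0.001],[0.0016,0.0103,0]],
    [0.55,[0.015,-0.038,-0.001],[0.0016,0.0103,0]],
    [0.55,[0.015,-0.038,-0.001],[0.0016,0.0103,0]],
    [0.55,[0.015,-0.038,-0.001],[0.0016,0.0103,0]],
    [0.55,[0.015,-0.038,-0.001],[0.0016,0.0103,0]],
    [0.55,[0,0,0],[0,0,0]],
  ],
)

```text
clock: 3.18
eef_pos: [524.3, -141.4, 243.2]
ee_rot: [0.076, 0.982, 0.013, -0.174]
contact_force: [-0.9, -0.5, -0.3]
gripper_width: 50.5
finger_force: 0.0
```

```bash
python3 - <<'E'
from h import *
from scipy.spatial.transform import Rotation as R
c=shot('side','side1')
st=robot.get_state(); M=R.from_quat(st['ee_rot']).as_matrix(); print(st['eef_pos'],M.round(3),st['qpos'].round(2))
f=np.array([np.cos(np.radians(-8.7)),np.sin(np.radians(-8.7)),0]);d=-np.sin(np.radians(40))*f+[0,0,np.cos(np.radians(40))]
F=np.array([488.7,-136,137.6]); G=F-2*d; T=G+19*M[:,2]
print('target',T,'delta',T-st['eef_pos'],'tip px',proj(c,st['eef_pos']))
E
```

```text
[ 524.0654618  -139.78306712  243.36152814] [[-0.928  0.152 -0.34 ]
 [ 0.143  0.988  0.052]
 [ 0.344 -0.    -0.939]] [-0.12  0.53  0.45  1.49 -0.17  1.52  1.77]
target [ 483.51756917 -135.20042817  118.22504322] delta [ -40.54789263    4.58263895 -125.13648492] tip px [336.15998134 223.69867885]
```

View pics/side1.png

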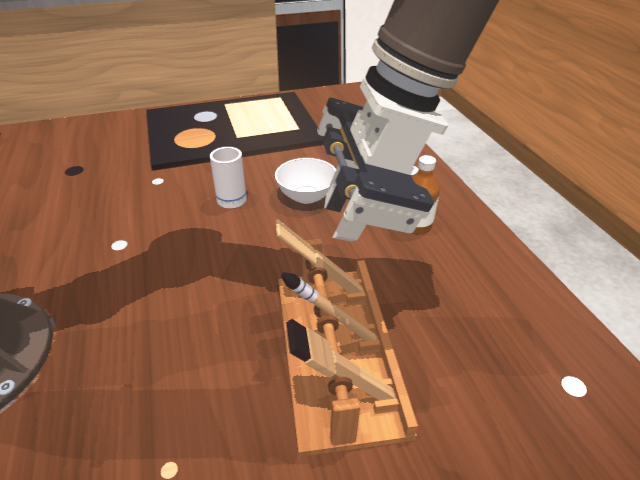

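The gripper is above the brush, with its tip at about (336,224) where the projection puts it. The rest and all three tools are undisturbed.

>>> step_arm(
  motion=[
    [0.55,[-0.0127,0.0013,-0.039],[0,0,0]],
    [0.55,[-0.0127,0.0013,-0.039],[0,0,0]],
    [0.55,[-0.0127,0.0013,-0.039],[0,0,0]],
    [0.55,[-0.0127,0.0013,-0.039],[0,0,0]],
    [0.55,[-0.0127,0.0013,-0.039],[0,0,0]],
    [0.55,[-0.0127,0.0013,-0.039],[0,0,0]],
    [0.55,[-0.0127,0.0013,-0.039],[0,0,0]],
    [0.55,[-0.0127,0.0013,-0.039],[0,0,0]],
    [0.55,[0,0,0],[0,0,0]],
    [0.55,[0,0,0],[0,0,0]],
  ],
)

```text
clock: 4.07
eef_pos: [482.8, -133.1, 119.6]
ee_rot: [0.074, 0.982, 0.014, -0.174]
contact_force: [0.0, 0.1, 0.2]
gripper_width: 50.5
finger_force: 0.0
```

>>> step_arm(
  motion=[
    [0,[0,0,0],[0,0,0]],
    [0,[0,0,0],[0,0,0]],
    [0,[0,0,0],[0,0,0]],
    [0,[0,0,0],[0,0,0]],
    [0,[0,0,0],[0,0,0]],
    [0,[0,0,0],[0,0,0]],
    [0,[0,0,0],[0,0,0]],
    [0,[0,0,0],[0,0,0]],
  ],
  force=25,
)

```text
clock: 4.73
eef_pos: [483.6, -134.0, 119.6]
ee_rot: [0.074, 0.982, 0.014, -0.173]
contact_force: [0.6, 0.1, 0.7]
gripper_width: 17.2
finger_force: 24.9
```

>>> step_arm(
  motion=[
    [0,[-0.008,0.0012,0.0096],[0,0,0]],
    [0,[-0.016,0.0024,0.0192],[0,0,0]],
    [0,[-0.019,0.003,0.023],[0,0,0]],
    [0,[-0.019,0.003,0.023],[0,0,0]],
    [0,[-0.019,0.003,0.023],[0,0,0]],
    [0,[-0.019,0.003,0.023],[0,0,0]],
    [0,[-0.019,0.003,0.023],[0,0,0]],
    [0,[-0.019,0.003,0.023],[0,0,0]],
    [0,[-0.019,0.003,0.023],[0,0,0]],
    [0,[-0.019,0.003,0.023],[0,0,0]],
    [0,[-0.008,0.0012,0.0096],[0,0,0]],
    [0,[0,0,0],[0,0,0]],
  ],
)

```text
clock: 5.73
eef_pos: [409.5, -122.5, 209.5]
ee_rot: [0.074, 0.982, 0.014, -0.173]
contact_force: [-0.4, -0.2, -0.9]
gripper_width: 17.0
finger_force: 24.9
```

```bash
python3 - <<'E'
from h import *
c=shot('side','side2'); shot('top','top2'); print(robot.get_state()['qpos'].round(2))
E
```

```text
[-0.18  0.37  0.46  1.83 -0.12  1.32  1.75]
```

View pics/side2.png

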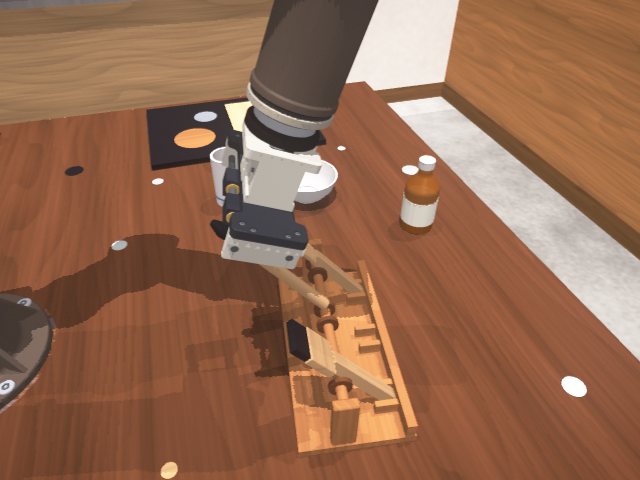

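The brush came out cleanly, with its foot now at about (322,303). The flat brush and spatula are still in place. Next I lift it and turn it upright.

>>> step_arm(
  motion=[
    [0,[0,0,0.02],[0.0036,0.0236,0]],
    [0,[0,0,0.02],[0.0036,0.0236,0]],
    [0,[0,0,0.02],[0.0036,0.0236,0]],
    [0,[0,0,0.02],[0.0036,0.0236,0]],
    [0,[0,0,0.02],[0.0036,0.0236,0]],
    [0,[0,0,0.02],[0.0036,0.0236,0]],
    [0,[0,0,0.02],[0.0036,0.0236,0]],
    [0,[0,0,0.02],[0.0036,0.0236,0]],
    [0,[0,0,0.02],[0.0036,0.0236,0]],
    [0,[0,0,0.02],[0.0036,0.0236,0]],
    [0,[0,0,0.02],[0.0036,0.0236,0]],
    [0,[0,0,0.02],[0.0036,0.0236,0]],
    [0,[0,0,0.02],[0.0036,0.0236,0]],
    [0,[0,0,0.02],[0.0036,0.0236,0]],
    [0,[0,0,0],[0,0,0]],
  ],
)

```text
clock: 7.08
eef_pos: [378.7, -121.9, 281.6]
ee_rot: [0.063, 0.871, 0.032, -0.486]
contact_force: [0.6, -1.0, -0.9]
gripper_width: 16.8
finger_force: 24.9
```

```bash
python3 - <<'E'
from h import *
from scipy.spatial.transform import Rotation as R
st=robot.get_state(); M=R.from_quat(st['ee_rot']).as_matrix(); print(st['eef_pos'],M.round(3),st['qpos'].round(2))
t=load('top0'); print('bowl',plane(t,182,212,45))
E
```

```text
[ 378.67361364 -121.90280551  281.60262556] [[-0.521  0.14  -0.842]
 [ 0.078  0.99   0.117]
 [ 0.85  -0.005 -0.526]] [-0.16  0.72  0.54  1.5  -0.08  2.    1.89]
bowl [599.47208367 253.83580128  45.        ]
```

>>> step_arm(
  motion=[
    [0,[0.01,0,0.01],[-0.0025,-0.0165,0]],
    [0,[0.01,0,0.01],[-0.0025,-0.0165,0]],
    [0,[0.01,0,0.01],[-0.0025,-0.0165,0]],
    [0,[0.01,0,0.01],[-0.0025,-0.0165,0]],
    [0,[0.01,0.02,0],[0,0,0.01]],
    [0,[0.01,0.04,0],[0,0,0.02]],
    [0,[0.01,0.04,0],[0,0,0.02]],
    [0,[0.01,0.04,0],[0,0,0.02]],
    [0,[0.01,0.04,0],[0,0,0.02]],
    [0,[0.01,0.04,0],[0,0,0.02]],
    [0,[0.01,0.04,0],[0,0,0.02]],
    [0,[0.01,0.04,0],[0,0,0.02]],
    [0,[0,0,0],[0,0,0]],
  ],
)

```text
clock: 8.17
eef_pos: [429.3, 2.9, 299.5]
ee_rot: [-0.083, 0.904, -0.039, -0.419]
contact_force: [0.3, 0.9, -0.7]
gripper_width: 17.1
finger_force: 24.9
```

```bash
cat > s.py <<'E'
from h import *
from scipy.spatial.transform import Rotation as R
st=robot.get_state(); M=R.from_quat(st['ee_rot']).as_matrix(); p=st['eef_pos']
b=R.from_rotvec(np.radians(60)*M[:,1]).apply(-M[:,2])   # nominal brush axis, 60 deg from -z
if b[2]<0.6: b=R.from_rotvec(-np.radians(60)*M[:,1]).apply(-M[:,2])
G=p-19*M[:,2]; foot=G-157*b
print('tcp',p.round(1),'z',M[:,2].round(3),'q',st['qpos'].round(2),'axis',b.round(3),'G',G.round(1),'foot',foot.round(1))
E
python3 s.py
```

```text
tcp [429.3   2.9 299.5] z [-0.75  -0.14  -0.646] q [-0.41  0.64  0.45  1.44 -0.07  1.97  1.83] axis [-0.176 -0.031  0.984] G [443.5   5.5 311.8] foot [471.1  10.4 157.3]
```

>>> step_arm(
  motion=[
    [0,[0,0.03,0],[0,0,0.01]],
    [0,[-0.002,0.049,0],[0,0,0.018]],
    [0,[-0.002,0.049,0],[0,0,0.018]],
    [0,[-0.003,0.049,0],[0,0,0.018]],
    [0,[-0.003,0.049,0],[0,0,0.018]],
    [0,[-0.003,0.049,0],[0,0,0.018]],
    [0,[-0.003,0.049,0],[0,0,0.018]],
    [0,[-0.004,0.049,0],[0,0,0.018]],
    [0,[-0.004,0.049,0],[0,0,0.018]],
    [0,[-0.004,0.049,0],[0,0,0.018]],
    [0,[-0.004,0.049,0],[0,0,0.018]],
    [0,[-0.004,0.049,0],[0,0,0.018]],
    [0,[-0.004,0.049,0],[0,0,0.018]],
    [0,[0,0.025,0],[0,0,0.009]],
    [0,[0,0,0],[0,0,0]],
    [0,[0,0,0],[0,0,0]],
  ],
)

```text
clock: 9.5
eef_pos: [403.2, 247.6, 285.4]
ee_rot: [-0.296, 0.861, -0.139, -0.389]
contact_force: [0.7, -0.0, -0.5]
gripper_width: 17.3
finger_force: 24.9
```

```bash
python3 s.py; python3 - <<'E'
from h import *
a=shot('side','side3')['pixels']; b=shot('top','top3')['pixels']
f=lambda i:cv2.resize(i,None,fx=2,fy=2,interpolation=cv2.INTER_CUBIC)
cv2.imwrite('pics/crop3.png',np.hstack([f(a[20:260,120:320]),f(b[180:420,60:260])]))
E
```

```text
tcp [403.2 247.6 285.4] z [-0.588 -0.47  -0.658] q [-0.86  0.71  0.35  1.31 -0.09  2.    1.75] axis [-0.158 -0.113  0.981] G [414.4 256.5 297.9] foot [439.2 274.3 143.9]
```

View pics/crop3.png

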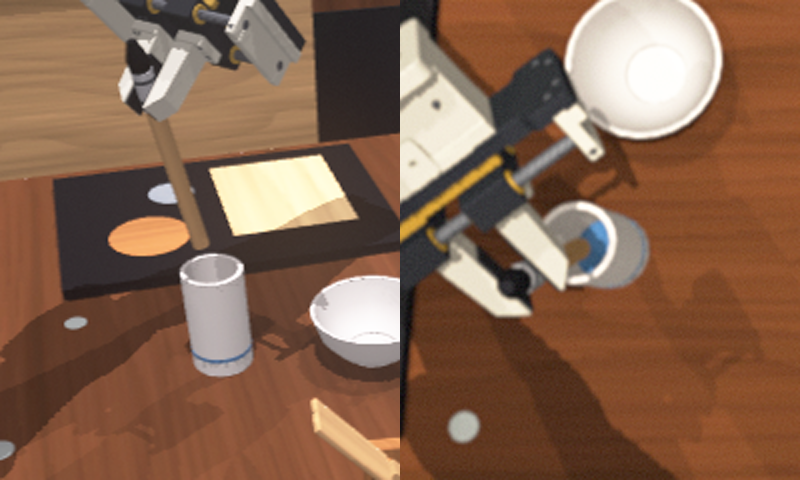

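The side view shows the brush upright above the jar: foot at (220,143), hair at about (187,45). In the top view the foot shows inside the rim at about (150,305).

```bash
python3 - <<'E'
from h import *
t,s=load('top3'),load('side3')
A,e=tri(t,(150,305),s,(220,143.5));B,e2=tri(t,(115.5,321.5),s,(188,44));print(A,e,B,e2)
d=B-A;print(np.linalg.norm(d),d/np.linalg.norm(d))
for z in(135,140,145): print(plane(s,220,143.5,z))
for p in ([439.2,274.3,143.9],): print(proj(s,p),proj(t,p))
E
```

```text
[436.70573554 269.37697782 144.11719654] 0.1356899576687988 [407.00343217 248.89203907 337.07968247] 0.7301928795216327
196.30685295633896 [-0.15130548 -0.10435162  0.98296357]
[438.1081138  286.01908976 135.        ]
[437.37638469 276.89327345 140.        ]
[436.64465558 267.76745714 145.        ]
[220.90554154 142.18869182] [146.76612157 303.24713772]
```

>>> step_arm(
  motion=[
    [0,[0.009,0.0105,0],[0,0,0]],
    [0,[0.009,0.0105,0],[0,0,0]],
    [0,[0.009,0.0105,0],[0,0,0]],
    [0,[0.009,0.0105,0],[0,0,0]],
    [0,[0,0,-0.01],[0,0,0]],
    [0,[0,0,-0.01],[0,0,0]],
    [0,[0,0,0],[0,0,0]],
  ],
)

```text
clock: 10.18
eef_pos: [412.3, 259.9, 268.2]
ee_rot: [-0.297, 0.863, -0.138, -0.385]
contact_force: [0.3, -1.0, -1.1]
gripper_width: 17.0
finger_force: 24.9
```

```bash
python3 s.py
```

```text
tcp [412.3 259.9 268.2] z [-0.582 -0.467 -0.665] q [-0.84  0.74  0.32  1.28 -0.1   1.99  1.73] axis [-0.165 -0.119  0.979] G [423.4 268.7 280.9] foot [449.3 287.4 127.1]
```

>>> step_arm(
  motion=[
    [0,[0.005,0.004,-0.01],[0,0,0]],
    [0,[0.005,0.004,-0.02],[0,0,0]],
    [0,[0,0,-0.02],[0,0,0]],
    [0,[0,0,-0.02],[0,0,0]],
    [0,[0,0,-0.02],[0,0,0]],
    [0,[0,0,-0.02],[0,0,0]],
    [0,[0,0,-0.02],[0,0,0]],
    [0,[0,0,-0.02],[0,0,0]],
    [0,[0,0,-0.02],[0,0,0]],
    [0,[0,0,-0.02],[0,0,0]],
    [0,[0,0,-0.02],[0,0,0]],
    [0,[0,0,-0.02],[0,0,0]],
    [0,[0,0,0],[0,0,0]],
  ],
)

```text
clock: 11.27
eef_pos: [416.0, 263.0, 175.6]
ee_rot: [-0.297, 0.863, -0.138, -0.385]
contact_force: [-0.2, 0.7, -0.6]
gripper_width: 17.0
finger_force: 24.9
```

```bash
python3 s.py; python3 - <<'E'
from h import *
a=shot('side','side4')['pixels']; b=shot('top','top4')['pixels']
f=lambda i:cv2.resize(i,None,fx=2,fy=2,interpolation=cv2.INTER_CUBIC)
cv2.imwrite('pics/crop4.png',np.hstack([f(a[20:260,120:320]),f(b[180:420,60:260])]))
E
```

```text
tcp [416.  263.  175.6] z [-0.583 -0.467 -0.665] q [-0.84  0.83  0.3   1.35 -0.12  1.84  1.73] axis [-0.164 -0.118  0.979] G [427.1 271.9 188.2] foot [452.9 290.5  34.5]
```

View pics/crop4.png

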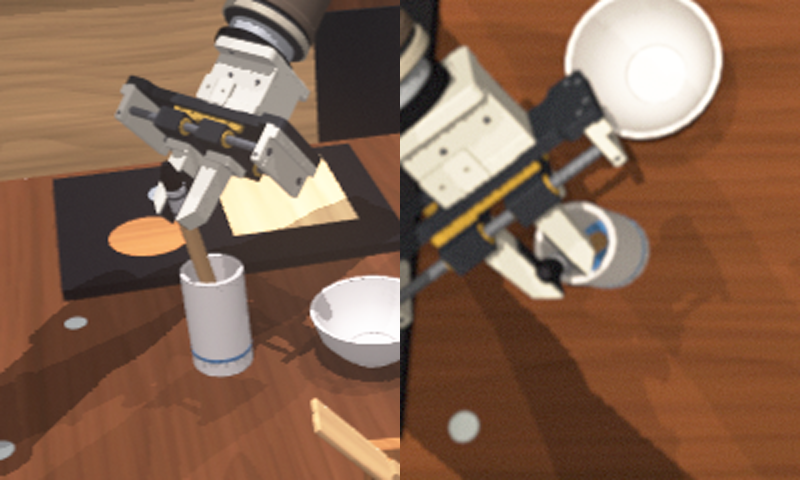

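The brush is inside the jar, and the jar hasn't moved (rim at about (226,155) side).

>>> step_arm(
  motion=[
    [0,[0,0,-0.01],[0,0,0]],
    [0,[0,0,-0.01],[0,0,0]],
    [0,[0,0,-0.01],[0,0,0]],
    [0,[0,0,-0.01],[0,0,0]],
    [0,[0,0,-0.01],[0,0,0]],
    [0,[0,0,-0.01],[0,0,0]],
    [0,[0,0,0],[0,0,0]],
  ],
)

```text
clock: 11.95
eef_pos: [416.2, 263.1, 152.3]
ee_rot: [-0.297, 0.863, -0.138, -0.385]
contact_force: [0.0, -0.1, -1.0]
gripper_width: 16.9
finger_force: 24.9
```

>>> step_arm(
  motion=[
    [0,[0,0,-0.005],[0,0,0]],
    [0,[0,0,0],[0,0,0]],
  ],
)

```text
clock: 12.12
eef_pos: [416.5, 263.2, 150.9]
ee_rot: [-0.297, 0.863, -0.138, -0.385]
contact_force: [-0.1, -0.4, -0.8]
gripper_width: 17.2
finger_force: 24.9
```

>>> step_arm(
  motion=[
    [0,[0,0,-0.005],[0,0,0]],
    [0,[0,0,0],[0,0,0]],
  ],
)

```text
clock: 12.28
eef_pos: [416.5, 263.2, 149.0]
ee_rot: [-0.297, 0.863, -0.138, -0.384]
contact_force: [0.5, -1.1, -1.3]
gripper_width: 16.9
finger_force: 24.9
```

>>> step_arm(
  motion=[
    [0,[0,0,-0.004],[0,0,0]],
    [0,[0,0,0],[0,0,0]],
  ],
)

```text
clock: 12.45
eef_pos: [416.5, 263.2, 147.5]
ee_rot: [-0.297, 0.863, -0.138, -0.385]
contact_force: [1.2, 0.6, -0.2]
gripper_width: 17.3
finger_force: 24.9
```

>>> step_arm(
  motion=[
    [0,[0,0,-0.004],[0,0,0]],
    [0,[0,0,0],[0,0,0]],
  ],
)

```text
clock: 12.62
eef_pos: [416.1, 262.9, 147.0]
ee_rot: [-0.297, 0.863, -0.138, -0.385]
contact_force: [-1.0, 0.2, 6.9]
gripper_width: 17.2
finger_force: 24.9
```

The foot is on the jar floor (6.9 N upward), so I release and back off along the tool axis.

>>> step_arm(
  motion=[
    [0.25,[0,0,0],[0,0,0]],
    [0.3,[0,0,0],[0,0,0]],
    [0.4,[0,0,0],[0,0,0]],
    [0.5,[0,0,0],[0,0,0]],
    [0.55,[0,0,0],[0,0,0]],
    [0.55,[0,0,0],[0,0,0]],
    [0.55,[0.015,0.012,0.017],[0,0,0]],
    [0.55,[0.015,0.012,0.017],[0,0,0]],
    [0.55,[0.015,0.012,0.017],[0,0,0]],
    [0.55,[0.015,0.012,0.017],[0,0,0]],
    [0.55,[0.02,0.016,0.022],[0,0,0]],
    [0.55,[0.02,0.016,0.022],[0,0,0]],
    [0.55,[0.02,0.016,0.022],[0,0,0]],
    [0.55,[0.02,0.016,0.022],[0,0,0]],
    [0.55,[0.02,0.016,0.022],[0,0,0]],
    [0.55,[0.02,0.016,0.022],[0,0,0]],
    [0.55,[0,0,0],[0,0,0]],
    [0.55,[0,0,0],[0,0,0]],
  ],
)

```text
clock: 14.12
eef_pos: [473.3, 308.9, 210.4]
ee_rot: [-0.3, 0.868, -0.135, -0.372]
contact_force: [-0.0, 0.3, -0.3]
gripper_width: 50.4
finger_force: 0.0
```

```bash
python3 s.py; python3 - <<'E'
from h import *
a=shot('side','side5')['pixels']; b=shot('top','top5')['pixels']
f=lambda i:cv2.resize(i,(400,300),interpolation=cv2.INTER_AREA)
g=lambda i:cv2.resize(i,(400,300),interpolation=cv2.INTER_CUBIC)
cv2.imwrite('pics/crop5.png',np.vstack([np.hstack([f(a),f(b)]),np.hstack([g(a[70:220,130:330]),g(b[210:360,60:260])])]))
E
```

```text
tcp [473.3 308.9 210.4] z [-0.565 -0.458 -0.686] q [-0.79  0.9   0.25  1.07 -0.11  2.    1.69] axis [-0.188 -0.135  0.973] G [484.  317.6 223.4] foot [513.5 338.7  70.7]
```

View pics/crop5.png

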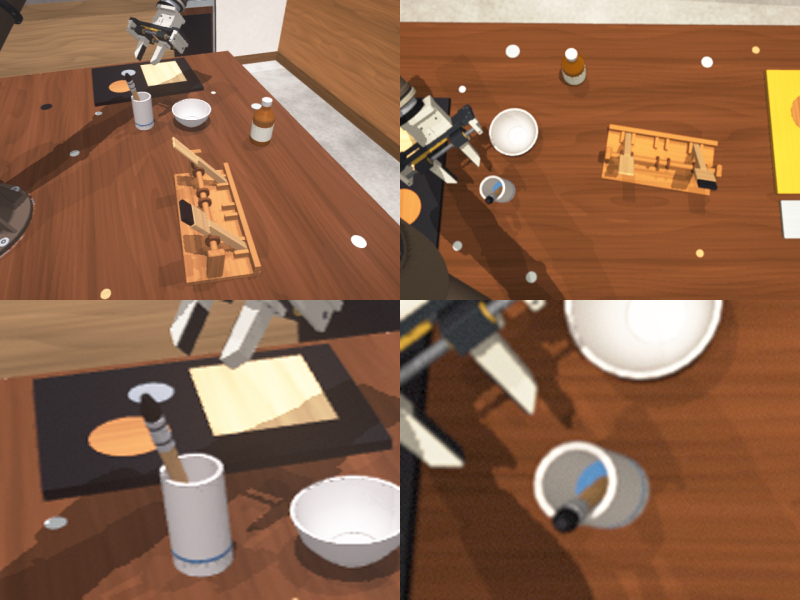

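The brush stands in the upright jar leaning on its rim, with the hair at about (204,119) side and (142,320) top. The gripper is clear, and the other two tools are still in the rest. I'll check the lean before handing in.

```bash
python3 - <<'E'
from h import *
t,s=load('top5'),load('side5')
B,e=tri(t,(141.5,320.5),s,(203,118)); print(B,e,'lean from z',np.degrees(np.arccos((B[2]-8)/198)))
a,b=robot.read_camera('side')['pixels'],s['pixels']
print('motion',cv2.absdiff(a,b)[100:220,190:260].max())
E
```

```text
[412.47928549 261.98748256 203.25842122] 0.5113118373982961 lean from z 9.54570025788112
motion 64
```

```bash
python3 - <<'E'
from h import *
p=[robot.read_camera('side')['pixels'][100:220,190:260] for _ in range(4)]
print([(cv2.absdiff(p[i],p[0]).max(),round(cv2.absdiff(p[i],p[0]).mean(),2)) for i in (1,2,3)])
st=robot.get_state();print(st['contact_force'],st['joint_velocities'].round(3))
q=robot.read_camera('side')['pixels'];o=cv2.imread('pics/side5.png');print('bg',cv2.absdiff(q,o)[350:470,420:600].max())
E
```

```text
[(np.uint8(24), np.float64(0.67)), (np.uint8(23), np.float64(0.68)), (np.uint8(27), np.float64(0.7))]
[ 0.88510317 -0.02373488  0.11864788] [ 0.002 -0.001 -0.003 -0.001  0.001  0.     0.001]
bg 5
```

The image differences stay steady from frame to frame, which points to camera noise, so the brush is at rest. I'm handing in.

```bash
python3 -c "
from station import robot
print(robot.close_job())"
```

```text
the job is handed in; nothing more can be done
None
```

I lowered the round brush to the floor of the stoneware jar before releasing it; it now stands hair up, leaning about 10–19° on the rim, with the jar upright and the flat brush and spatula still in the rest; the job is handed in (no verdict was returned).

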